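Clear a parts tray and tip its nuts into the collecting corner

TASK

Take the small flux pot out of the blue parts tray and stand it upright on the round cork disc, fully on it. Then lift the tray by the hinged ribbed grip at its corner and tip it to about 35 degrees, so that the three loose nuts slide into the yellow corner opposite the grip. Finish while still holding the tray tipped and still, with all three nuts lying inside the yellow corner, and leave the loose tools and parts around it where they lie.

Things in the scene. Friction and masses are not known exactly. Their poses are not given: they have to be found in the camera images.
- tray: open blue parts tray, 160 x 160 mm outside, 32 high, walls 3, floor 4, 0.35 kg; origin centre of underside, x and y along its walls, z up. Yellow corner at -x -y: 72 x 72 mm of floor, from the inner walls at -77 mm. Hinged grip outside the +x +y corner. Inside and nuts are slick (friction 0.2: nuts slide from 10 to 14 degrees, run along a wall by about 27); underside 0.6
- tray_handle (a point): grip point amid the ribbed upright grip plate, 10 mm thick, 34 long, along the tray's diagonal outside the +x +y corner; in tray axes (96, 96, 50) mm, plate top at 64. Pinch it from above across its 10 mm, fingers either side of the diagonal. The plate swings outward (up to 1.2 rad) on a hinge pin 30 mm below, so it may stay upright while the tray tips about its yellow corner
- nut_a_center (a point): centre of a steel hex nut, 21 mm across flats, 11 mm thick, 25 g, lying loose in the tray
- nut_b_center (a point): centre of the second nut, the same kind
- nut_c_center (a point): centre of the third nut, the same kind
- pot_center (a point): centre (19 mm above the foot) of the small flux pot: white jar with a cream lid, 35 mm diameter (lid 36 to 38 mm), 38 mm high, 60 g, standing near the middle of the tray on its floor; its z axis is upright. Grip it round the middle or the lid
- cork_disc: fixed round cork disc, 110 mm diameter, 5 mm thick, flat on the worktop; origin at the centre of its underside
- mini_vice: small blue bench vice fixed on the worktop, 123 x 98 x 94 mm; a fixed obstacle, the tray must not lean on it
- marker: loose bystander: white marker pen, 128 x 12 x 12 mm, lying flat; origin at its middle on the underside
- pliers_blue: loose bystander: blue-handled pliers, 146 x 49 x 12 mm, lying flat; origin at the middle on the underside
- big_cap: loose bystander: dark blue capacitor, 25 mm diameter, 44 mm high, standing; origin under its centre
- driver_green: loose bystander: green-handled screwdriver, 129 x 17 x 18 mm, lying flat; origin at the middle on the underside

How it is judged:
On the way, in this order (a step that is already met when the one before it is completed fails the run):
1. the flux pot stands upright on the cork disc, let go, while the tray is still flat (horizontal distance between pot_center and cork_disc below 0.038 m and angle between pot_center's own z axis and vertical below 0.1 rad and height (world z) of pot_center between 0.018 and 0.03 m and contact force between the fingers and flux_pot below 0.2 N and linear speed of flux_pot below 0.03 m/s and angle between tray's own z axis and vertical below 0.06 rad), for 0.2 s.
2. the tray is being tipped by the gripper with the nuts not yet in the yellow corner (angle between tray's own z axis and vertical above 0.09 rad and contact force between the fingers and tray above 0.5 N and not (x of each of nut_a_center, nut_b_center, nut_c_center in the frame of tray below -0.004 m and y of each of nut_a_center, nut_b_center, nut_c_center in the frame of tray below -0.004 m)), for 0.05 s.
At the end, for the whole second after the job is handed in: Pot upright (0.1 rad) within 38 mm of the disc's centre; tray gripped, still, tipped 0.40 to 0.85 rad, grip plate's middle over 110 mm up, not leaning on vice or capacitor; all nuts in the tray, centres inside the yellow corner (under 73 mm from both its inner walls) (horizontal distance between pot_center and cork_disc below 0.038 m and angle between pot_center's own z axis and vertical below 0.1 rad and height (world z) of pot_center between 0.018 and 0.03 m and linear speed of each of flux_pot, tray below 0.03 m/s and angle between tray's own z axis and vertical between 0.4 and 0.85 rad and height (world z) of tray_handle above 0.11 m and contact force between the fingers and tray above 0.5 N and contact force between tray and mini_vice below 0.3 N and contact force between tray and big_cap below 0.3 N and angular speed of tray below 0.15 rad/s and x of nut_a_center in the frame of tray between -0.08 and -0.004 m and y of nut_a_center in the frame of tray between -0.08 and -0.004 m and x of nut_b_center in the frame of tray between -0.08 and -0.004 m and y of nut_b_center in the frame of tray between -0.08 and -0.004 m and x of nut_c_center in the frame of tray between -0.08 and -0.004 m and y of nut_c_center in the frame of tray between -0.08 and -0.004 m and z of nut_a_center in the frame of tray between 0 and 0.032 m and z of nut_b_center in the frame of tray between 0 and 0.032 m and z of nut_c_center in the frame of tray between 0 and 0.032 m); the arm keeps its last pose, push and grip.
It fails at once if the marker pen is moved by more than 20 mm (distance of marker from where it was at the start of the episode above 0.02 m).
It fails at once if the blue pliers is moved by more than 20 mm (distance of pliers_blue from where it was at the start of the episode above 0.02 m).
It fails at once if the capacitor is moved by more than 20 mm (distance of big_cap from where it was at the start of the episode above 0.02 m).
It fails at once if the green screwdriver is moved by more than 20 mm (distance of driver_green from where it was at the start of the episode above 0.02 m).
It fails at once if a nut leaves the tray (height (world z) of any of nut_a_center, nut_b_center, nut_c_center below 0.002 m or distance between any of nut_a_center, nut_b_center, nut_c_center and tray above 0.16 m).
It also fails if it takes over 56 s, if anything falls off the work surface, if the arm or the gripper's body presses on something with over 40 N, if the wrist force passes 120 N, or if a joint passes its speed limit or range.

ROBOT

A 6-joint arm with a two-finger parallel gripper is mounted at the origin on a cart in front of the work surface, level with it; the furniture and walls round the work are solid. World frame = base frame: x ahead of the robot, y to its left, z up, the work surface at z = 0. Lengths are in m, angles in rad, forces in N, time in s.
With the tool pointing down it reaches from about 0.375 to 0.9 m from the base axis. Payload 3.1 kg.
Tool frame: the origin (TCP) lies on the front face of the gripper's body, between the roots of the fingers; the fingertips stand ahead of it and the grasp point (between the pads) lies 51 mm ahead of it (manip.tip_reach is the y of the fingertips in the tool frame, in m); y points along the fingers, x is the direction in which the jaws open and shut, and the axes are right-handed (so a half turn about y gives the same grasp; the last joint's range is limited). The gripper opens to 87 mm and grips with 3 to 60 N. Pads are 19 mm wide; open, the fingers measure 117 mm over their backs; the gripper's body (75 mm by 190 mm) begins 51 mm behind the grasp point.
Start: joints at [1.101, 0.527, 1.433, -0, 1.181, -0.178], TCP at [0.18, 0.599, 0.292] pointing down, gripper open.
Joint ranges: [-3.08, 3.08], [-0.75, 2.2], [0.22, 2.44], [-1.43, 4.57], [0, 2.65], [-2.85, 2.85]. Speed limits (rad/s): [2.79, 2.79, 3.14, 3.14, 3.14, 3.14].

INTERFACE

Orientations are given as [roll, pitch, yaw] about the fixed x, y, z axes, in that order (R = Rz(yaw) Ry(pitch) Rx(roll)).
In Python, from bench import telemetry, eyes, manip gives the robot as it stands.
- The arm moves only by the tool servo_tool, never from a script. Its argument "moves" is one flat list of numbers, 4 for each row, row after row: the shift along the tool's x, y, z in cm, then the turn about the tool's y in degrees. In form: [dx, dy, dz, twist, dx, dy, dz, twist, ...]. A call has 1 to 8 rows; each row is the pose to reach, as a shift and turn from the pose commanded when the call began, along the tool's axes at that moment; what a row does not reach only later rows make up. A row lasts 1/12 s, in which the tool goes at most 41.7 mm and 7.16 degrees, less where a joint would pass 70% of its speed; a pose out of reach is approached as far as the arm can. A call with a gripper value outside its range is refused whole. "gripper" is the finger opening in cm, from 0 to 8.7, set as the call begins (left out, the last holds). The fingers move at their own pace and stop on an object; the grip force is fixed at half the most. Time passes only in rows, so rows that repeat a pose let the fingers close. It gives the time, the measured TCP pose, the force and the opening at its end, in the units of the state.
- telemetry.state(): the state, without advancing time (a new reading comes with each control period).
- eyes.read_camera(name): name is "side" or "top"; returns a dict with "img" (480x640x3 uint8, red, green, blue), "fx", "fy", "cx", "cy" (pixels), "distortion" ([k1, k2, p1, p2, k3] as OpenCV has them; the pictures are not rectified), "xyz" and "attitude" of the camera in the world. Camera axes: x right, y up, looking along -z (the intrinsics and any distortion apply to the point x, -y, -z); pixel columns grow to the right and rows downward; lengths in m; the calibration is good to about 2 mm. A picture is of the moment at which its call begins. There is no depth.
- manip.finish_job(): hands the job in, once; it reports no verdict.
The state is a dict: "time_s": time; "joint_pos": joint angles; "joint_vel": joint speeds; "joint_efforts": joint torques, N m; "position": TCP position; "tcp_rot": TCP orientation; "force": force on the tool from outside, world axes, zero at the start; "wrist_torque": the same for the moment, N m; "width": opening from 0.0 (shut) to 1.0 (fully open).
Only numpy, scipy, OpenCV 4.12 (cv2) and the standard library are available. Lean on these libraries where they do the work, as an engineer would, in place of code of your own. Each camera call takes 0.05 s, during which the arm holds its last target. There are 200 camera calls.

## Working session

There is one attempt and no reset: what is moved stays moved. The work goes in short steps, Python scripts to look and compute and a tool call to move; the robot and the scene stay as the last step left them, time stands still between calls to the robot, and variables do not carry over. Pictures are saved under pics/ and viewed, about 8 in all and at most 12, crops included, and the job is handed in when it is done.

Besides the shell and the picture viewer there is one more tool, called by a JSON object that holds its "fn" and its "kwargs", one argument or row to a line. servo_tool: Moves the arm, as the interface text tells. Its arguments: {"type":"object","properties":{"moves":{"type":"array","items":{"type":"number"}},"gripper":{"type":"number"}},"required":["moves"]}

```bash
mkdir -p pics; ls
cat > h.py <<'E'
import numpy as np, cv2
from scipy.spatial.transform import Rotation as R
from bench import telemetry, eyes, manip
def cam(n):
    c=eyes.read_camera(n); c['K']=np.array([[c['fx'],0,c['cx']],[0,c['fy'],c['cy']],[0,0,1.]])
    c['D']=np.array(c['distortion'],float)
    a=np.array(c['attitude'],float); c['R']=a if a.shape==(3,3) else R.from_euler('xyz',a).as_matrix()
    c['t']=np.array(c['xyz'],float); return c
def ray(c,uv):
    p=cv2.undistortPoints(np.array(uv,float).reshape(-1,1,2),c['K'],c['D']).reshape(-1,2)
    return np.c_[p[:,0],-p[:,1],-np.ones(len(p))]@c['R'].T
def plane(c,uv,z):
    d=ray(c,uv); return c['t']+d*((z-c['t'][2])/d[:,2])[:,None]
def proj(c,P):
    q=(np.array(P,float).reshape(-1,3)-c['t'])@c['R']; q=q*[1,-1,-1]
    return cv2.projectPoints(q,np.zeros(3),np.zeros(3),c['K'],c['D'])[0].reshape(-1,2)
def save(c,f): cv2.imwrite(f,cv2.cvtColor(c['img'],cv2.COLOR_RGB2BGR))
E
python3 - <<'E'
from h import *
for n in('top','side'):
    c=cam(n); save(c,f'pics/{n}0.png'); print(n,c['attitude'],c['t'],c['fx'],c['cx'],c['cy'],c['D'])
print(telemetry.state(), manip.tip_reach)
E
```

```text
pics
top [ 0.20174128 -0.00571053 -1.56689376] [ 0.27782258 -0.10162838  1.22046347] 500.44542174644664 317.1151229981991 237.8371082302405 [-0.06556095  0.          0.          0.          0.        ]
side [ 0.9124062  -0.00292214 -0.61853092] [ 0.09278228 -0.73702679  0.62918832] 439.1358426175092 314.7650972015424 244.07598509508892 [0.00291223 0.         0.         0.         0.        ]
{'time_s': 0.1, 'joint_pos': array([ 1.10047614e+00,  5.28352487e-01,  1.43380207e+00, -4.82301102e-05,
        1.18140507e+00, -1.78472072e-01]), 'joint_vel': array([ 0.00042095, -0.00241298, -0.00311356,  0.00060033, -0.00080208,
        0.00146444]), 'joint_efforts': array([-9.97366874e-05, -4.40986562e+01, -1.77152038e+01,  6.35259342e-02,
        5.32573136e-02, -3.73590797e-05]), 'position': array([0.17954227, 0.59809034, 0.29137321]), 'tcp_rot': array([-1.57049101,  0.00194365,  1.27896687]), 'force': array([-0.03388465, -0.39720715, -0.37263367]), 'wrist_torque': array([ 0.03974897,  0.00513504, -0.00923286]), 'width': 0.9985826677835651} 0.0697
```

View pics/top0.png

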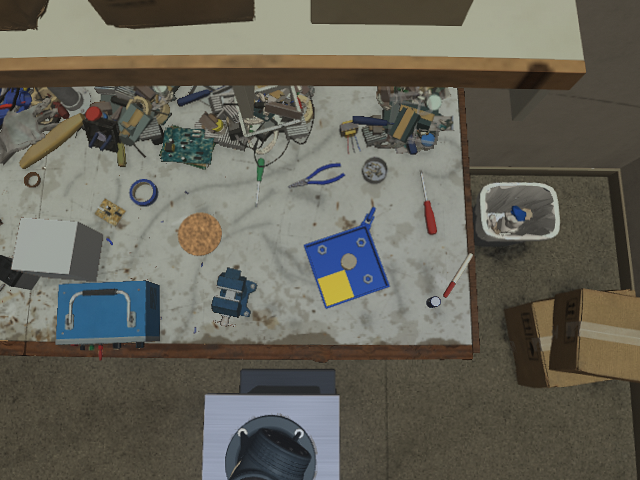

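View pics/side0.png

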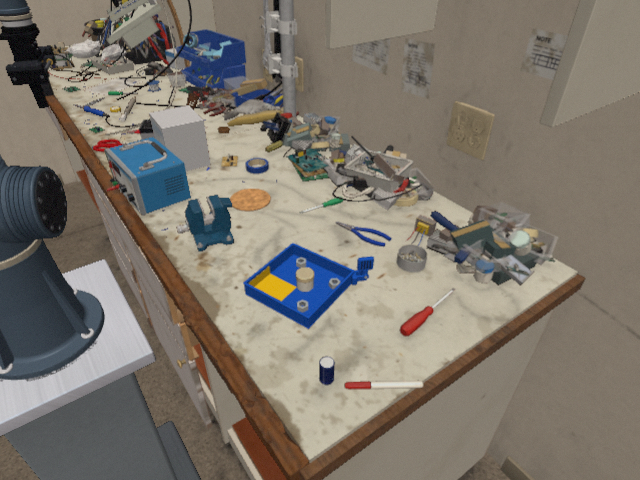

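The top view shows the tray at about (346,265) with the pot at (348,262). The nuts are at (322,250), (361,241) and (368,279), and the yellow corner is at (336,288), nearest the robot. The grip is at (370,217), the cork at (200,234), the vice at (232,290) and the capacitor at (433,301). The side view agrees. Next I measure positions.

```bash
cat > m.py <<'E'
from h import *
c=cam('top'); s=cam('side')
def masks(c):
    h=cv2.cvtColor(c['img'],cv2.COLOR_RGB2HSV); return h
def big(m,box):
    x0,y0,x1,y1=box; k=np.zeros_like(m); k[y0:y1,x0:x1]=m[y0:y1,x0:x1]
    cs=cv2.findContours(k,cv2.RETR_EXTERNAL,cv2.CHAIN_APPROX_NONE)[0]
    return max(cs,key=cv2.contourArea)
h=masks(c)
ye=cv2.inRange(h,(20,150,120),(35,255,255)); yc=big(ye,(290,240,400,320))
b=cv2.minAreaRect(yc); print('yellow rect',b); Y=plane(c,cv2.boxPoints(b),.004); print(Y.round(4), 'sizes',np.linalg.norm(Y-np.roll(Y,1,0),axis=1))
bl=cv2.inRange(h,(105,120,40),(130,255,255))|ye; bc=big(bl,(290,195,400,320))
# tray: cut handle off by opening
m=np.zeros_like(bl); cv2.drawContours(m,[bc],-1,255,-1); mo=cv2.morphologyEx(m,cv2.MORPH_OPEN,np.ones((21,21)))
bc2=big(mo,(290,195,400,320)); b=cv2.minAreaRect(bc2); bp=cv2.boxPoints(b); print('tray',b,bp.tolist())
T=plane(c,bp,.032); print(T.round(4),'sizes',np.linalg.norm(T-np.roll(T,1,0),axis=1),'ctr',T.mean(0))
hm=m.copy(); hm[mo>0]=0; hc=big(hm,(350,200,385,235)); print('handle bbox',cv2.boundingRect(hc), plane(c,[cv2.minAreaRect(hc)[0]],.05))
co=cv2.inRange(h,(5,90,120),(20,255,255)); cc=big(co,(170,205,230,265)); e=cv2.fitEllipse(cc); print('cork',e,plane(c,[e[0]],.005))
hs=masks(s); co=cv2.inRange(hs,(5,90,120),(20,255,255)); cc=big(co,(220,180,280,220)); e=cv2.fitEllipse(cc); print('cork side',e,plane(s,[e[0]],.005))
po=cv2.inRange(h,(8,30,110),(30,140,255)); pc=big(po,(335,250,362,275)); e=cv2.minEnclosingCircle(pc); print('pot',e,plane(c,[e[0]],.042))
crop=c['img'][190:320,290:450]; crop2=s['img'][230:360,230:390]
v=np.vstack([cv2.resize(crop,None,fx=4.5,fy=4.5,interpolation=2)[:300*2]])
o=np.hstack([cv2.resize(crop[:,:110],(400,473),interpolation=2),cv2.resize(crop2,(400,325),interpolation=2) if 0 else cv2.resize(crop2[:, :],(400,473),interpolation=2)])
cv2.imwrite('pics/crop.png',o[:,:,::-1])
E
python3 m.py
```

```text
yellow rect ((335.275390625, 287.6969299316406), (27.901418685913086, 27.901418685913086), 70.55996704101562)
[[ 0.4236 -0.1089  0.004 ]
 [ 0.4468 -0.1733  0.004 ]
 [ 0.3825 -0.1954  0.004 ]
 [ 0.3598 -0.1316  0.004 ]] sizes [0.06773233 0.06843037 0.06801003 0.06776948]
tray ((346.1694030761719, 265.6292724609375), (66.9073257446289, 67.5279312133789), 71.02959442138672) [[303.3641357421875, 244.96856689453125], [367.22442626953125, 223.0166015625], [388.97467041015625, 286.28997802734375], [325.1143798828125, 308.241943359375]]
[[ 0.5032 -0.0743  0.032 ]
 [ 0.5585 -0.2297  0.032 ]
 [ 0.4039 -0.2792  0.032 ]
 [ 0.3515 -0.127   0.032 ]] sizes [0.16059169 0.16493989 0.1623078  0.16098681] ctr [ 0.45425311 -0.17754971  0.032     ]
handle bbox (350, 207, 25, 23) [[ 0.55552485 -0.22436553  0.05      ]]
cork ((199.38714599609375, 233.65452575683594), (40.773441314697266, 43.34562301635742), 60.49348449707031) [[0.53558287 0.18547209 0.005     ]]
cork side ((249.8164825439453, 199.27120971679688), (21.2174072265625, 39.93313980102539), 85.87586975097656) [[0.5338302  0.17902707 0.005     ]]
pot ((348.3992919921875, 261.053955078125), 7.518209457397461) [[ 0.46278604 -0.18218269  0.042     ]]
```

View pics/crop.png

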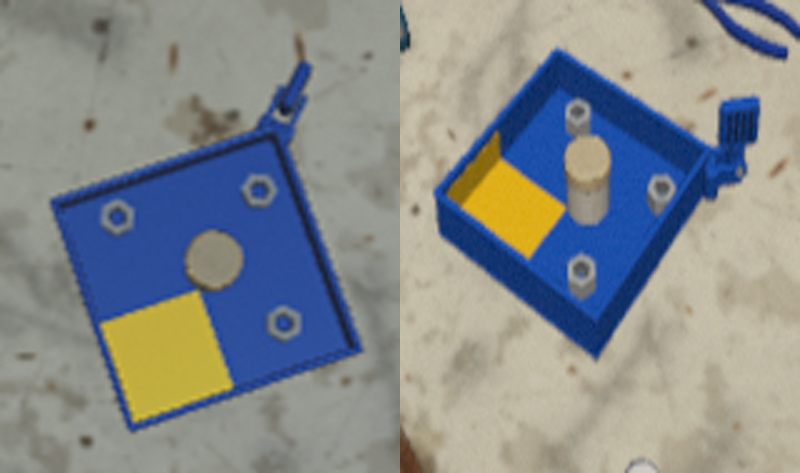

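The crop shows the grip plate at about full-frame (371,213) in the top view, clear of the pliers. The nuts stand off from the pot. The tray measures 161–165 mm against 160 given and the yellow patch about 68 mm against 72, which is plausible. I'll cross-check the handle, pot and vice against the side view and compute the approach.

```bash
cat >> h.py <<'E'
def tri(cs,uvs):
    A=np.zeros((3,3));b=np.zeros(3)
    for c,uv in zip(cs,uvs):
        d=ray(c,[uv])[0]; d/=np.linalg.norm(d); P=np.eye(3)-np.outer(d,d); A+=P; b+=P@c['t']
    return np.linalg.solve(A,b)
def go(grasp,yaw_deg=None):
    "tool-axis move (cm) and twist from present pose to put grasp point at 'grasp' (pointing down)"
    s=telemetry.state(); M=R.from_euler('xyz',s['tcp_rot']).as_matrix()
    d=np.array(grasp)+[0,0,.051]-s['position']
    tw=0 if yaw_deg is None else -(yaw_deg-np.degrees(s['tcp_rot'][2]))
    return (M.T@d*100).round(2),round(tw,1)
E
python3 - <<'E'
from h import *
c=cam('top'); s=cam('side')
# handle: side plate middle crop(740,122): x=230+340*.4=366 ,y=230+122*130/473=263.5
sc=130/473
print('handle tri',tri([c,s],[(371.4,213.4),(230+340*.4,230+122*sc)]))
print('handle model proj',proj(c,[.5756,-.238,.05]),proj(s,[.5756,-.238,.05]),'plate top view mid z.05',plane(c,[(371.4,213.4)],.05),plane(c,[(371.4,213.4)],.064))
print('pot lid tri',tri([c,s],[(348.4,261.05),(230+187*.4,230+150*sc)]), plane(s,[(230+187*.4,230+150*sc)],.042))
for u,v in[(117,217),(260,190),(285,323)]: print('nut',plane(c,[(290+u*.275,190+v*sc)],.015))
print('vice',plane(c,[(213,265),(252,320),(232,290)],.09).round(3)); print('cap',plane(c,[(433,301)],.044))
for g in[(.463,-.182,.15),(.463,-.182,.036)]: print(go(g,63.6))
E
```

```text
handle tri [ 0.57878885 -0.2385277   0.04696104]
handle model proj [[371.31536607 214.42133792]] [[364.82564323 262.8219741 ]] plate top view mid z.05 [[ 0.57814441 -0.23825189  0.05      ]] [[ 0.57455224 -0.23661772  0.064     ]]
pot lid tri [ 0.46352395 -0.18253692  0.04384517] [[ 0.46580356 -0.18107866  0.042     ]]
nut [[ 0.49497763 -0.12004734  0.015     ]]
nut [[ 0.51395959 -0.21663971  0.015     ]]
nut [[ 0.42381232 -0.23211441  0.015     ]]
vice [[0.445 0.13  0.09 ]
 [0.321 0.038 0.09 ]
 [0.388 0.085 0.09 ]]
cap [[ 0.36816271 -0.3806552   0.044     ]]
(array([-66.59,   9.13, -49.59]), np.float64(9.7))
(array([-66.58,  20.53, -49.59]), np.float64(9.7))
```

Both views agree: handle at (0.577,-0.238,0.05), and pot lid at z≈0.043 against 0.042 expected. I'll go via (0.48,0.2) to avoid the inner reach limit.

```bash
python3 -c "
from h import *
print(go((.48,.25,.2),63.6))"
```

```text
(array([-24.73,   4.1 , -38.79]), np.float64(9.7))
```

{"fn": "servo_tool", "kwargs": {
  "moves": [-4,0.7,-6.2,4.9,-24.7,4,-38.8,9.7,-24.7,4,-38.8,9.7,-24.7,4,-38.8,9.7,-24.7,4,-38.8,9.7,-24.7,4,-38.8,9.7,-24.7,4,-38.8,9.7,-24.7,4,-38.8,9.7],
  "gripper": 6.0
}}

```text
time_s: 0.97
position: [0.3977, 0.3455, 0.2633]
tcp_rot: [-1.571, -0.0, 1.11]
force: [0.3, 0.7, 0.5]
width: 0.691
```

{"fn": "servo_tool", "kwargs": {
  "moves": [0,0,0,0]
}}

```text
time_s: 1.05
position: [0.4016, 0.3424, 0.2629]
tcp_rot: [-1.574, 0.001, 1.103]
force: [0.4, 0.5, -0.1]
width: 0.692
```

```bash
python3 -c "
from h import *
print(go((.463,-.182,.12),63.6))"
```

```text
(array([-44.02,   9.32, -29.1 ]), np.float64(-0.4))
```

{"fn": "servo_tool", "kwargs": {
  "moves": [-44,9.3,-29.1,0,-44,9.3,-29.1,0,-44,9.3,-29.1,0,-44,9.3,-29.1,0,-44,9.3,-29.1,0,-44,9.3,-29.1,0,-44,9.3,-29.1,0,-44,9.3,-29.1,0]
}}

```text
time_s: 1.72
position: [0.4372, 0.0198, 0.2054]
tcp_rot: [-1.572, -0.0, 1.11]
force: [0.4, 0.6, -0.2]
width: 0.69
```

```bash
python3 -c "
from h import *
print(go((.463,-.182,.12),63.6))"
```

```text
(array([-16.93,   3.44, -11.29]), np.float64(0.0))
```

{"fn": "servo_tool", "kwargs": {
  "moves": [-16.9,3.4,-11.3,0,-16.9,3.4,-11.3,0,-16.9,3.4,-11.3,0,-16.9,3.4,-11.3,0,-16.9,3.4,-11.3,0,-16.9,3.4,-11.3,0,-16.9,3.4,-11.3,0,-16.9,3.4,-11.3,0]
}}

```text
time_s: 2.38
position: [0.4626, -0.1797, 0.1712]
tcp_rot: [-1.569, -0.001, 1.109]
force: [-1.0, 0.9, 0.3]
width: 0.691
```

```bash
python3 -c "
from h import *
print(go((.463,-.182,.036),63.6))
s=cam('side');c=cam('top')
o=np.hstack([cv2.resize(c['img'][190:330,280:420],(400,400)),cv2.resize(s['img'][190:330,230:370],(400,400))]); cv2.imwrite('pics/b.png',o[:,:,::-1])"
```

```text
(array([-0.19,  8.42, -0.15]), np.float64(-0.1))
```

View pics/b.png

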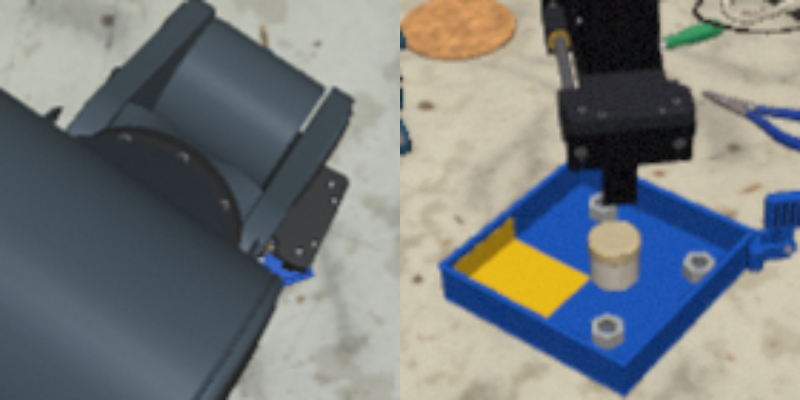

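The side crop shows the fingers (tips at about (620,200)) above the pot lid at (614,240); the top view is blocked by the arm. I'll descend and grip.

{"fn": "servo_tool", "kwargs": {
  "moves": [-0.2,2,-0.1,0,-0.2,4,-0.1,0,-0.2,6,-0.1,0,-0.2,7.5,-0.1,0,-0.2,8.4,-0.1,0,-0.2,8.4,-0.1,0,-0.2,8.4,-0.1,0]
}}

```text
time_s: 3.07
position: [0.463, -0.1815, 0.0875]
tcp_rot: [-1.57, -0.0, 1.111]
force: [1.1, 0.2, -0.4]
width: 0.694
```

{"fn": "servo_tool", "kwargs": {
  "moves": [0,0,0,0,0,0,0,0,0,0,0,0,0,0,0,0,0,0,0,0,0,0,0,0],
  "gripper": 2.5
}}

```text
time_s: 3.57
position: [0.4633, -0.1827, 0.0879]
tcp_rot: [-1.572, 0.0, 1.11]
force: [-0.1, 0.9, 3.6]
width: 0.404
```

{"fn": "servo_tool", "kwargs": {
  "moves": [0,-1,0,0,0,-3,0,0,0,-6,0,0,0,-9,0,0,0,-12,0,0,0,-13,0,0,0,-13,0,0]
}}

```text
time_s: 4.15
position: [0.4642, -0.1833, 0.2207]
tcp_rot: [-1.578, 0.001, 1.11]
force: [0.9, 0.1, -0.9]
width: 0.399
```

```bash
python3 -c "
from h import *
print(go((.535,.182,.16),63.6))
s=cam('side')
cv2.imwrite('pics/c.png',cv2.resize(s['img'][150:330,230:390],(533,600))[:,:,::-1])"
```

```text
(array([35.86,  0.87,  9.91]), np.float64(-0.0))
```

View pics/c.png

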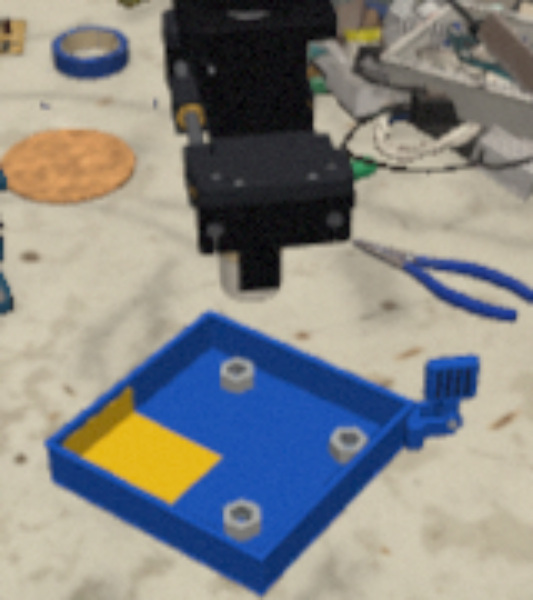

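The pot is held (opening about 35 mm, white foot visible under the finger at (250,295)) and the three nuts are undisturbed. On to the cork.

{"fn": "servo_tool", "kwargs": {
  "moves": [35.9,0.9,9.9,0,35.9,0.9,9.9,0,35.9,0.9,9.9,0,35.9,0.9,9.9,0,35.9,0.9,9.9,0,35.9,0.9,9.9,0,35.9,0.9,9.9,0,35.9,0.9,9.9,0]
}}

```text
time_s: 4.87
position: [0.5255, 0.1466, 0.2075]
tcp_rot: [-1.567, 0.002, 1.11]
force: [-0.2, -1.1, -0.7]
width: 0.403
```

```bash
python3 -c "
from h import *
print(go((.535,.182,.1),63.6))"
```

```text
(array([3.61, 5.65, 0.7 ]), np.float64(-0.0))
```

{"fn": "servo_tool", "kwargs": {
  "moves": [1.8,2,0.4,0,1.8,4,0.4,0,1.8,5.6,0.4,0,1.8,5.6,0.4,0,1.8,5.6,0.4,0]
}}

```text
time_s: 5.28
position: [0.5295, 0.1624, 0.1514]
tcp_rot: [-1.566, 0.003, 1.11]
force: [0.2, 0.1, -1.7]
width: 0.4
```

```bash
python3 -c "
from h import *
print(go((.535,.182,.038),63.6))"
```

```text
(array([2.02, 6.23, 0.35]), np.float64(-0.0))
```

{"fn": "servo_tool", "kwargs": {
  "moves": [2,1.5,0.4,0,2,3,0.4,0,2,4.5,0.4,0,2,5.2,0.4,0,2,5.6,0.4,0,2,5.8,0.4,0,2,5.8,0.4,0,2,5.8,0.4,0]
}}

```text
time_s: 5.95
position: [0.5369, 0.182, 0.0961]
tcp_rot: [-1.572, -0.001, 1.109]
force: [-0.1, -0.3, -1.3]
width: 0.402
```

```bash
python3 -c "
from h import *
print(go((.535,.182,.038),63.6))
s=cam('side')
cv2.imwrite('pics/d.png',cv2.resize(s['img'][120:240,180:340],(800,600))[:,:,::-1])"
```

```text
(array([-0.09,  0.71,  0.17]), np.float64(-0.0))
```

View pics/d.png

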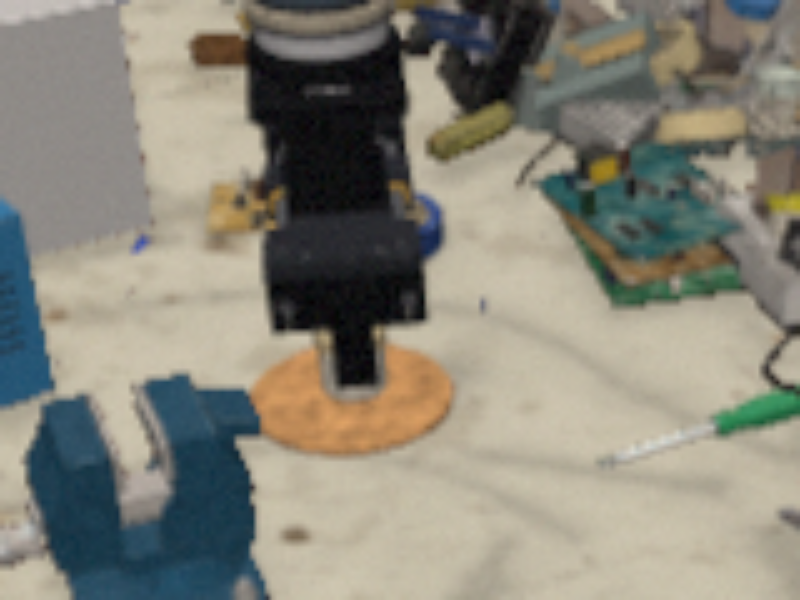

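The pot is over the cork, with its foot at (353,395) against the disc centre at about (352,398). Lowering the last 7 mm.

{"fn": "servo_tool", "kwargs": {
  "moves": [0,0.3,0,0,0,0.5,0,0,0,0.6,0,0,0,0.7,0,0,0,0.7,0,0]
}}

```text
time_s: 6.42
position: [0.5363, 0.1822, 0.0889]
tcp_rot: [-1.571, 0.0, 1.11]
force: [-2.1, -0.2, 3.1]
width: 0.4
```

{"fn": "servo_tool", "kwargs": {
  "moves": [0,0,0,0,0,0,0,0,0,0,0,0,0,0,0,0,0,0,0,0],
  "gripper": 6
}}

```text
time_s: 6.83
position: [0.5364, 0.1822, 0.0882]
tcp_rot: [-1.571, 0.0, 1.11]
force: [-0.3, -0.2, 0.1]
width: 0.658
```

{"fn": "servo_tool", "kwargs": {
  "moves": [0,-1,0,0,0,-3,0,0,0,-6,0,0,0,-10,0,0,0,-12,0,0,0,-12,0,0]
}}

```text
time_s: 7.33
position: [0.5392, 0.1827, 0.2141]
tcp_rot: [-1.58, -0.006, 1.11]
force: [0.4, -0.0, 1.0]
width: 0.688
```

```bash
python3 -c "
from h import *
print(go((.577,-.238,.16),63.6))
s=cam('side')
cv2.imwrite('pics/e.png',cv2.resize(s['img'][120:240,180:340],(640,480))[:,:,::-1])"
```

```text
(array([-36.  ,   0.28, -22.09]), np.float64(-0.0))
```

View pics/e.png

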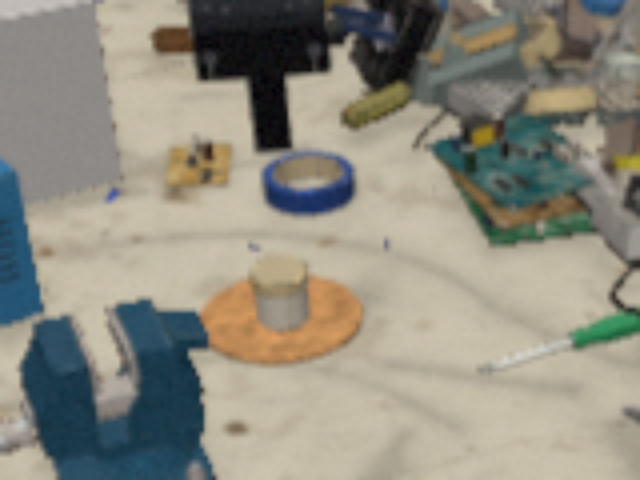

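The pot stands upright at (281,305) near the middle of the disc, released. Now to the grip.

{"fn": "servo_tool", "kwargs": {
  "moves": [-36,0.3,-22,0,-36,0.3,-22,0,-36,0.3,-22,0,-36,0.3,-22,0,-36,0.3,-22,0,-36,0.3,-22,0,-36,0.3,-22,0,-36,0.3,-22,0],
  "gripper": 4
}}

```text
time_s: 8.05
position: [0.5643, -0.1515, 0.2046]
tcp_rot: [-1.567, -0.0, 1.109]
force: [0.7, -0.3, 0.2]
width: 0.459
```

{"fn": "servo_tool", "kwargs": {
  "moves": [0,0,0,0,0,0,0,0,0,0,0,0]
}}

```text
time_s: 8.3
position: [0.5643, -0.1494, 0.2047]
tcp_rot: [-1.567, -0.0, 1.109]
force: [0.2, 0.5, -0.4]
width: 0.46
```

```bash
python3 -c "
from h import *
print(go((.577,-.238,.11),63.6))"
```

```text
(array([-7.36,  4.34, -5.1 ]), np.float64(-0.1))
```

{"fn": "servo_tool", "kwargs": {
  "moves": [-7.4,1,-5.1,0,-7.4,2,-5.1,0,-7.4,3,-5.1,0,-7.4,4,-5.1,0,-7.4,4.3,-5.1,0,-7.4,4.3,-5.1,0,-7.4,4.3,-5.1,0]
}}

```text
time_s: 8.88
position: [0.5778, -0.2362, 0.1626]
tcp_rot: [-1.568, -0.001, 1.112]
force: [-0.5, 0.8, 0.7]
width: 0.46
```

```bash
python3 -c "
from h import *
print(go((.577,-.238,.05),63.6))
s=cam('side')
cv2.imwrite('pics/f.png',cv2.resize(s['img'][190:310,280:440],(640,480))[:,:,::-1])"
```

```text
(array([-0.2 ,  6.16, -0.02]), np.float64(0.1))
```

View pics/f.png

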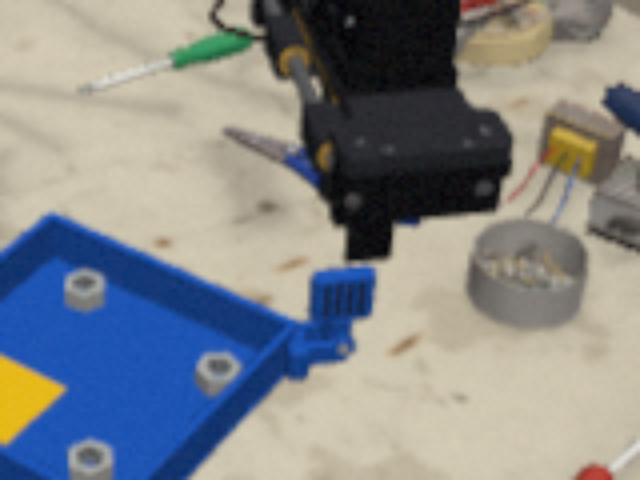

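The side crop shows the near finger at (370,258) and the plate at (343,290). I'll check that offset by projection before going down.

```bash
python3 -c "
from h import *
s=cam('side'); f=lambda P:((proj(s,P)-[280,190])*4).round(0)
p=telemetry.state()['position'];ax=np.array([np.cos(1.11),np.sin(1.11),0])
for k in(-.02,-.035): print(f(p-[0,0,.0697]+ax*k))
print(f(p-[0,0,.0697]),f([.577,-.238,.05]),f([.577,-.238,.064]))
di=np.array([np.cos(-.461),np.sin(-.461),0])
for k in(-.017,.017): print(f(np.array([.577,-.238,.064])+di*k))"
```

```text
[[359. 246.]]
[[367. 265.]]
[[349. 221.]] [[341. 290.]] [[343. 269.]]
[[311. 272.]]
[[376. 266.]]
```

The projections match: the finger shift is jaw opening, and the plate ends at 311 and 376 agree. Descend and pinch.

{"fn": "servo_tool", "kwargs": {
  "moves": [-0.1,1.5,0,0,-0.1,3,0,0,-0.1,4.5,0,0,-0.1,5.5,0,0,-0.1,6.1,0,0,-0.1,6.1,0,0,-0.1,6.1,0,0]
}}

```text
time_s: 9.57
position: [0.578, -0.2395, 0.1022]
tcp_rot: [-1.571, 0.0, 1.11]
force: [-0.1, 0.4, -1.0]
width: 0.457
```

{"fn": "servo_tool", "kwargs": {
  "moves": [0,0,0,0,0,0,0,0,0,0,0,0,0,0,0,0,0,0,0,0,0,0,0,0],
  "gripper": 0
}}

```text
time_s: 10.07
position: [0.5782, -0.2396, 0.1024]
tcp_rot: [-1.572, -0.001, 1.109]
force: [0.2, 1.6, 3.0]
width: 0.116
```

```bash
python3 -c "
from h import *
# arc of hinge about yellow bottom corner, in cm: along -diagonal, up
M=R.from_euler('xyz',telemetry.state()['tcp_rot']).as_matrix(); di=np.array([np.cos(-.461),np.sin(-.461),0])
L=.249;h=.02
for a in range(0,45,4):
    t=np.radians(a); r=L*np.cos(t)-h*np.sin(t)-L; z=L*np.sin(t)+h*np.cos(t)-h
    print(a,(M.T@(di*r+[0,0,z])*100).round(1))"
```

```text
0 [0. 0. 0.]
4 [ 0.  -1.7  0.2]
8 [ 0.  -3.4  0.5]
12 [ 0.  -5.1  1. ]
16 [ 0.  -6.8  1.5]
20 [ 0.  -8.4  2.2]
24 [  0. -10.   3.]
28 [  0.  -11.5   3.8]
32 [  0.  -12.9   4.8]
36 [  0.  -14.3   5.9]
40 [  0.  -15.5   7.1]
44 [  0.  -16.7   8.4]
```

The plate is pinched (10.1 mm opening). Now tip slowly along the arc.

{"fn": "servo_tool", "kwargs": {
  "moves": [0,-0.4,0.05,0,0,-0.9,0.1,0,0,-1.3,0.15,0,0,-1.7,0.2,0,0,-2.1,0.3,0,0,-2.6,0.4,0,0,-3.0,0.45,0,0,-3.4,0.5,0]
}}

```text
time_s: 10.73
position: [0.5729, -0.2372, 0.1364]
tcp_rot: [-1.57, -0.0, 1.11]
force: [0.8, 0.8, -2.2]
width: 0.113
```

{"fn": "servo_tool", "kwargs": {
  "moves": [0,-0.4,0.1,0,0,-0.9,0.25,0,0,-1.3,0.4,0,0,-1.7,0.5,0,0,-2.1,0.6,0,0,-2.6,0.75,0,0,-3.0,0.9,0,0,-3.4,1.0,0]
}}

```text
time_s: 11.4
position: [0.5639, -0.2328, 0.1703]
tcp_rot: [-1.57, -0.0, 1.11]
force: [-0.6, 0.4, -2.0]
width: 0.112
```

{"fn": "servo_tool", "kwargs": {
  "moves": [0,-0.4,0.2,0,0,-0.8,0.35,0,0,-1.2,0.5,0,0,-1.6,0.7,0,0,-2.0,0.9,0,0,-2.4,1.1,0,0,-2.8,1.3,0,0,-3.2,1.5,0]
}}

```text
time_s: 12.07
position: [0.5505, -0.2261, 0.2023]
tcp_rot: [-1.57, 0.0, 1.11]
force: [-1.3, 0.9, -2.0]
width: 0.111
```

```bash
python3 -c "
from h import *
s=cam('side')
cv2.imwrite('pics/g.png',cv2.resize(s['img'][150:350,210:450],(720,600))[:,:,::-1])"
```

```text
(no output)
```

View pics/g.png

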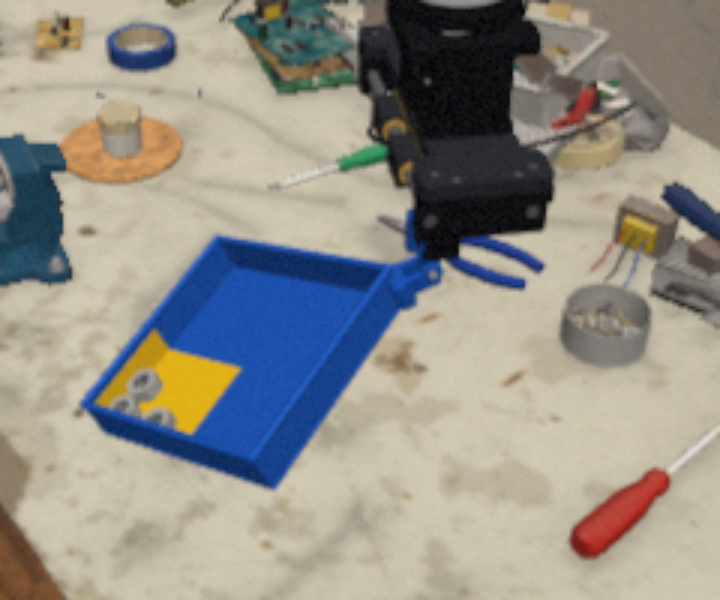

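The tray is tipped about 24° and all three nuts already lie in the yellow corner at (145,383), (125,405) and (160,418). The pot is still upright. Continue to about 35°.

{"fn": "servo_tool", "kwargs": {
  "moves": [0,-0.4,0.2,0,0,-0.8,0.45,0,0,-1.2,0.65,0,0,-1.6,0.9,0,0,-2.0,1.15,0,0,-2.4,1.4,0,0,-2.7,1.6,0,0,-3.0,1.85,0]
}}

```text
time_s: 12.78
position: [0.5343, -0.2181, 0.2324]
tcp_rot: [-1.571, 0.0, 1.11]
force: [0.3, 1.1, -2.8]
width: 0.116
```

{"fn": "servo_tool", "kwargs": {
  "moves": [0,-0.4,0.3,0,0,-0.7,0.5,0,0,-1.0,0.8,0,0,-1.1,0.9,0,0,-1.1,0.9,0,0,-1.1,0.9,0,0,-1.1,0.9,0,0,-1.1,0.9,0]
}}

```text
time_s: 13.45
position: [0.5266, -0.2143, 0.243]
tcp_rot: [-1.571, 0.0, 1.11]
force: [-0.1, 0.3, -1.3]
width: 0.114
```

{"fn": "servo_tool", "kwargs": {
  "moves": [0,0,0,0,0,0,0,0,0,0,0,0,0,0,0,0,0,0,0,0,0,0,0,0,0,0,0,0,0,0,0,0]
}}

```text
time_s: 14.12
position: [0.5264, -0.2142, 0.2431]
tcp_rot: [-1.571, 0.0, 1.11]
force: [0.5, -0.7, -1.6]
width: 0.113
```

```bash
python3 -c "
from h import *
s=cam('side'); t=cam('top')
st=telemetry.state(); print(st['position'],st['force'],st['width'],np.abs(st['joint_vel']).max())
a=cv2.resize(s['img'][150:350,210:410],(400,400)); b=cv2.resize(t['img'][200:330,290:450],(400,325)); b=cv2.copyMakeBorder(b,0,75,0,0,0)
cv2.imwrite('pics/i.png',np.hstack([a,b])[:,:,::-1])
# tilt: hinge vs corner height
import math
z=st['position'][2]-.051-.03; print('tilt',[math.degrees(x) for x in [math.asin((z)/.2498)-math.atan2(.02,.249)]])
for P in [(.433+.0,0,0)]: pass"
```

```text
[ 0.52641569 -0.21420816  0.24304698] [ 0.26166053 -0.19127358 -0.36680948] 0.11466559577516967 0.00106967560627491
tilt [35.85196387858945]
```

View pics/i.png

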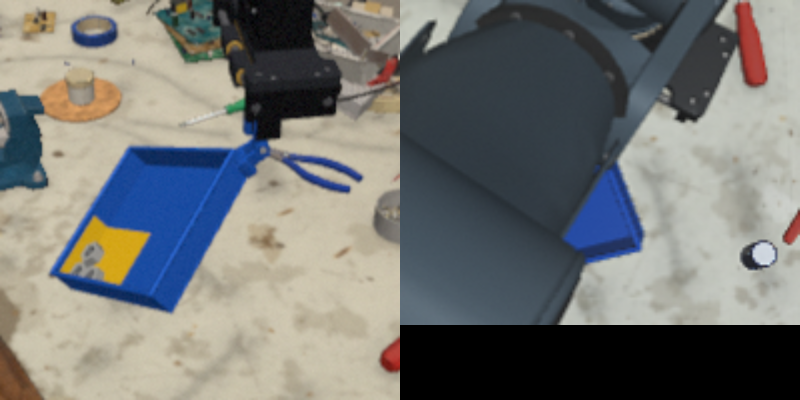

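The tray is at about 36° and still, its plate about 0.19 m up and clear of vice and capacitor. The three nuts are inside the yellow patch at (75–95, 250–275), and the pot stands on the cork at (80,85). Handing in.

```bash
python3 -c "
from h import *
print(manip.finish_job())"
```

```text
the job is handed in; nothing more can be done
None
```

The job is handed in at about 14 s of robot time, with no failed checks. `finish_job` gives no verdict, so the results below are from my own checks.

- **Pot:** I set it on the cork near the centre and let it go. The side view showed it upright there straight after release and again just before I handed in.
- **Tray:** I pinched the grip plate (about 10 mm opening) and tipped the tray about its yellow corner. It is held at about 36°, worked out from the gripper height assuming the corner stayed put. The plate's middle is about 0.19 m up and the joints are practically still.
- **Nuts:** all three lie inside the yellow patch. I saw this only in the side camera, because the arm blocks the top view of that corner.
- **Bystanders:** none looked disturbed where I could see them. I did not measure their positions again. The pliers and capacitor were in the last pictures and the green screwdriver only partly; the marker pen was barely in frame. The tray is clear of the vice and the capacitor.

The measurements disagreed slightly. The cork's position differed by about 6 mm between the two cameras, so I used a point between them. The tray measured 161–165 mm against the 160 mm given.

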